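Fetch the check weight and make the balance ready

TASK

Slide the loose cover of the grey weight case fully aside along its runners to the parking end, without lifting it off, find the largest of the three steel weights and stand it upright in the middle of the balance pan, set down rather than dropped. Throw the balance's lock lever from its locked position, leaning towards the display end, into the marked middle notch, where it stands upright. Leave the other two weights in their wells, the cover parked, and do not disturb the flask, the beaker or the pen box.

Things in the scene. Friction and masses are not known exactly. Their poses are not given: they have to be found in the camera images.
- case: Grey metal weight case fixed to the desk, 224 (x) x 164 (y) mm, floor 5 mm. Origin: centre of its underside. Far half (+x): bay with three wells; near half (-x): empty parking end. Runners along x at both sides (y = +-65 to +-77 mm) carry the cover at height 48 mm; lips outside them rise to 56 mm; end stops (inner faces x = +-106 mm) rise to 57 mm.
- well_mid (a point): Middle well, a point on its bottom, 5 mm above the desk, at case x = +52, y = 0 mm. The three wells are square, 28 mm wide, 4 mm deep, at case y = -44, 0 and +44 mm, in a black liner whose top is 9 mm above the desk. The bay round them is free from case x = +3 to +106 mm and y = -65 to +65 mm; the partition at x = 0 rises to 44 mm. Axes as the case's
- cover_grip (a point): Centre of the upright bar, 12 (x) x 44 (y) x 22 mm tall, on the middle of the loose aluminium cover, a plate 102 x 150 x 5 mm, about 250 g, 2 mm play at each side. On the runners this point is 64 mm above the desk, plate top 53, bar top 75 mm. It starts at case x = +48 to +54 mm, hiding the bay, and slides with light friction to case -x, up to the stop at x = -55 mm
- weight_large_center (a point): The largest of three steel weights, the one wanted: body 24 mm diameter and 30 mm tall, a 14 mm knob on top, 40 mm tall in all, about 100 g. Point on its axis, half-way up (20 mm above its foot); z is its own axis. It starts upright in any one of the three wells, under the cover; its top is 3 mm below the plate
- weight_medium_center (a point): Medium steel weight, 20 mm diameter body 22 mm tall, 32 mm tall with its knob, about 50 g; the point is half-way up on its axis. In another well: it stays there.
- weight_small_center (a point): Small steel weight, 16 mm diameter body 14 mm tall, 22 mm tall with its knob, about 20 g; the point is half-way up on its axis. In the third well: it stays there.
- balance: White top-pan balance fixed to the desk, 200 (x) x 190 (y) mm, top of its housing at 56 mm. Origin: centre of its underside on the desk; its front with a dark display is at -x. The lock lever is at its -y side.
- pan_top (a point): Centre of the top face of the round steel pan, 110 mm diameter, 66 mm above the desk; fixed to the balance, the pan does not move.
- lock_lever (a joint): Angle of the balance's lock lever, rad: 0 = upright, in the middle notch of the steel quadrant (marked by a black tab on the housing); positive = leaning to the balance's +x. Notches at -0.6 (locked, leaning to the front), 0 (ready) and +0.6; end stops at +-0.72. Starts near -0.6. Friction (1.5 N at the knob) holds it wherever it is left
- lever_knob (a point): Centre of the black ball knob, 18 mm diameter, on the lever's end, 60 mm from the pivot; rod 7 mm thick. The pivot lies at balance x = 0, y = -76 mm, 58 mm above the desk. The quadrant beside the lever, 8 to 12 mm from its middle plane towards the pan, reaches 38 mm from the pivot
- flask: Glass flask with round belly 92 mm wide and a neck, 156 mm tall, standing on a red-brown tray; origin at the centre of its foot. Not to be disturbed.
- beaker: Glass beaker, 66 mm diameter, 85 mm tall, on the desk; origin at the centre of its foot. Not to be disturbed.
- pen_box: Open black plastic box of pens, 170 (x) x 90 (y) x 40 mm, on the desk; origin at the centre of its underside. Not to be disturbed.
Things that resemble listed ones, but are neither listed nor needed, are in the scene too. Leave any blue or purple look-alike of the part that bears cover_grip alone.

How it is judged:
On the way, in this order (a step that is already met when the one before it is completed fails the run):
1. the cover is slid aside to the parking end (within 13 mm of its stop) (x of cover_grip in the frame of case below -0.042 m), for 0.2 s.
2. the largest weight stands upright in the middle of the pan (within 25 mm) (horizontal distance between weight_large_center and pan_top below 0.025 m and z of weight_large_center in the frame of pan_top between 0.015 and 0.025 m and angle between weight_large_center's own z axis and vertical below 0.1 rad), for 0.2 s.
At the end, for the whole second after the job is handed in: Largest weight upright (0.1 rad) on the pan within 25 mm of its centre; lock lever within 0.12 rad of upright and still; cover on its runners within 13 mm of the parking stop; the other two weights upright in their wells, moved less than 20 mm (all of step 2 and x of cover_grip in the frame of case below -0.042 m and value of joint lock_lever between -0.12 and 0.12 rad and z of cover_grip in the frame of case between 0.058 and 0.07 m and distance of each of weight_medium_center, weight_small_center from where it was at the start of the episode below 0.02 m and angle between each of weight_medium_center, weight_small_center's own z axis and vertical below 0.2 rad and velocity of joint lock_lever between -0.05 and 0.05 rad/s); the robot touches nothing.
It fails at once if the cover is lifted off its runners (15 mm) or tipped (z of cover_grip in the frame of case above 0.079 m or angle between cover_grip's own z axis and vertical above 0.2 rad).
It fails at once if the largest weight is dropped or thrown (faster than 0.6 m/s, a fall of about 2 cm, while not held) (contact force between weight_large and the fingers below 0.05 N and linear speed of weight_large above 0.6 m/s).
It fails at once if the flask, beaker or pen box is moved more than 30 mm or knocked over (distance of any of flask, beaker, pen_box from where it was at the start of the episode above 0.03 m or angle between any of flask, beaker, pen_box's own z axis and vertical above 0.4 rad).
It also fails if it takes over 61 s, if anything falls off the work surface, if the arm or the gripper's body presses on something with over 40 N, if the wrist force passes 120 N, or if a joint passes its speed limit or range.

ROBOT

A 7-joint arm with a two-finger parallel gripper is mounted at the origin on the work surface. World frame = base frame: x ahead of the robot, y to its left, z up, the work surface at z = 0. Lengths are in m, angles in rad, forces in N, time in s.
With the tool pointing down it reaches from about 0.4 to 0.85 m from the base axis. Payload 10.4 kg.
Tool frame: the origin (TCP) lies between the finger pads; the fingertips stand 11 mm ahead of it and the grasp point (between the pads) lies 8 mm behind it; x points along the fingers, y is the direction in which the jaws open and shut, and the axes are right-handed (so a half turn about x gives the same grasp; the last joint's range is limited). The gripper opens to 87 mm and grips with 3 to 60 N. Pads are 19 mm wide; open, the fingers measure 117 mm over their backs; the gripper's body (75 mm by 190 mm) begins 51 mm behind the grasp point.
Start: joints at [1.08, 0.332, -0.065, 1.46, 0.022, 1.35, -0.088], TCP at [0.282, -0.558, 0.211] pointing down, gripper open.
Joint ranges: [-2.6, 2.6], [-0.5, 2.12], [-1.47, 1.34], [0.16, 2.42], [-1.27, 4.41], [0.06, 2.06], [-2.6, 2.6]. Speed limits (rad/s): [2.22, 2.22, 2.79, 2.79, 3.14, 3.14, 3.14].

INTERFACE

Orientations are given as a unit quaternion [x, y, z, w].
In Python, from bench import r, cams, ticket gives the robot as it stands. The module is installed in compiled form; this text tells all that it offers.
- The arm moves only by the tool drive_tool, never from a script. Its argument "moves" is text: rows parted by semicolons, each of 5 numbers parted by spaces: the shift along the world's x, y, z in m, then the turn about the world's z in degrees, then the closure, from 0 (fully open) to 1 (shut). In form: x y z twist grip; .... A call has 1 to 20 rows; each row shifts and turns the commanded pose from where the row before left it; what a row does not reach is not made up. A row lasts 1/8 s, in which the tool goes at most 62.5 mm and 10.7 degrees, less where a joint would pass 70% of its speed; a pose out of reach is approached as far as the arm can. A call is refused whole if a number of a shift passes 0.0625 or a number of a turn 10.7, either way. A call with a gripper value outside its range is refused whole. The fingers move at their own pace and stop on an object; "newtons" is the grip in N (left out, the last holds). Time passes only in rows, so rows that do not move let the fingers close. It gives the time, the measured TCP pose, the force and the opening at its end, in the units of the state.
- r.read_state(): the state, without advancing time (a new reading comes with each control period).
- cams.camera(name): name is "side" or "top"; returns a dict with "color" (420x560x3 uint8, red, green, blue), "fx", "fy", "cx", "cy" (pixels), "extrinsics" (4x4, takes a point from camera to world coordinates). Camera axes: x right, y down, z forward; pixel columns grow to the right and rows downward; lengths in m; the calibration is good to about 2 mm. A picture is of the moment at which its call begins. There is no depth.
- ticket.close_job(): hands the job in, once; it reports no verdict.
The state is a dict: "time": time; "joint_positions": joint angles; "joint_vel": joint speeds; "joint_torque": joint torques, N m; "ee_pos": TCP position; "eef_rot": TCP orientation; "ft_force": force on the tool from outside, world axes, zero at the start; "torque": the same for the moment, N m; "width": finger opening in m.
Only numpy, scipy, OpenCV 4.12 (cv2) and the standard library are available. Lean on these libraries where they do the work, as an engineer would, in place of code of your own. Each camera call takes 0.05 s, during which the arm holds its last target.

## Working session

There is one attempt and no reset: what is moved stays moved. The work goes in short steps, Python scripts to look and compute and a tool call to move; the robot and the scene stay as the last step left them, time stands still between calls to the robot, and variables do not carry over. Pictures are saved under pics/ and viewed, and the job is handed in when it is done.

Besides the shell and the picture viewer there is one more tool, called as name(argument=value, ...), one argument or row to a line, values as JSON. drive_tool: Moves the arm, as the interface text tells. Its arguments: {"type":"object","properties":{"moves":{"type":"string"},"newtons":{"type":"number"}},"required":["moves"]}

```bash
mkdir -p pics; python3 - <<'E'
from bench import r,cams
import cv2,numpy as np
for n in("side","top"):
    c=cams.camera(n); cv2.imwrite(f"pics/{n}0.png",cv2.cvtColor(c["color"],cv2.COLOR_RGB2BGR))
    print(n,c["fx"],c["fy"],c["cx"],c["cy"]);print(np.round(c["extrinsics"],4))
s=r.read_state();print(s)
E
```

```text
side 536.7934197712613 536.7934197712613 281.80867342709905 214.89810080445582
[[-0.7836 -0.4665  0.4104 -0.0183]
 [-0.6213  0.5867 -0.5194  0.6944]
 [ 0.0015 -0.6619 -0.7495  1.166 ]
 [ 0.      0.      0.      1.    ]]
top 453.7723377299542 453.7723377299542 277.2371099354712 204.43582946269896
[[-0.0049 -0.9991  0.0425  0.4932]
 [-1.      0.0053  0.0084 -0.0319]
 [-0.0086 -0.0425 -0.9991  1.6195]
 [ 0.      0.      0.      1.    ]]
{'time': 0.1, 'joint_positions': array([ 1.08038728,  0.33280757, -0.06468859,  1.46082776,  0.02161945,
        1.34990556, -0.08851349]), 'joint_vel': array([-1.71627365e-04, -1.22154188e-04,  6.13014292e-04, -2.58430928e-03,
        8.65688204e-04, -1.32152355e-05,  4.50382851e-04]), 'joint_torque': array([ 1.56372316e-03, -6.24546647e+01,  2.45208980e-02, -3.90721965e+01,
       -6.14408660e-02,  3.65827815e-02,  1.24208741e-04]), 'ee_pos': array([ 0.28165908, -0.55754458,  0.2100483 ]), 'eef_rot': array([-0.68772201, -0.16431433,  0.68798082, -0.16346749]), 'ft_force': array([0.4992644 , 0.37761126, 0.19231039]), 'torque': array([-0.01560846, -0.03743555, -0.00435556]), 'width': 0.08691337039823142}
```

View pics/side0.png

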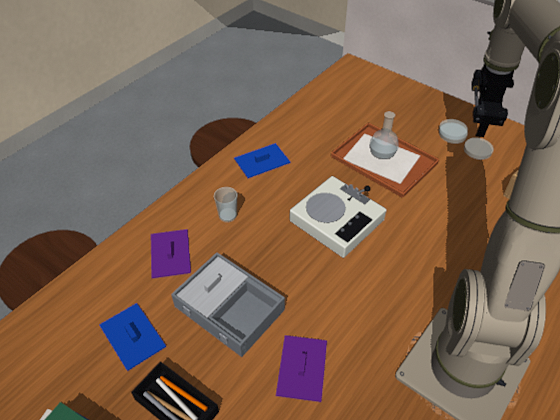

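View pics/top0.png

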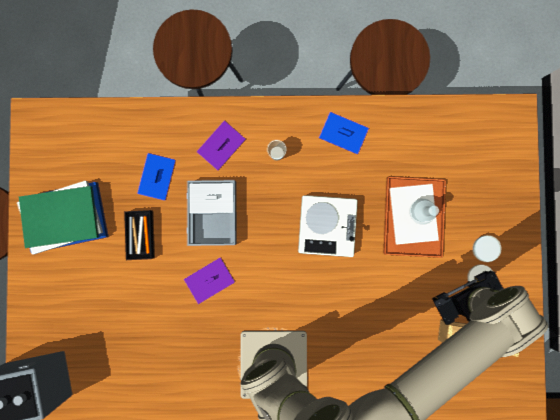

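The top view shows the case near (211,212) with its cover at the far end, the balance near (328,225), the beaker at (277,149) and the pen box at (139,234). The arm is at lower right. I'll zoom in on the case and balance next.

```bash
cat > h.py <<'E'
from bench import r,cams
import cv2,numpy as np
def ray(c,u,v):
    d=c["extrinsics"][:3,:3]@np.array([(u-c["cx"])/c["fx"],(v-c["cy"])/c["fy"],1]);return c["extrinsics"][:3,3],d
def onz(c,u,v,z):
    o,d=ray(c,u,v);return o+d*(z-o[2])/d[2]
def proj(c,p):
    E=c["extrinsics"];q=E[:3,:3].T@(np.asarray(p)-E[:3,3]);return c["fx"]*q[0]/q[2]+c["cx"],c["fy"]*q[1]/q[2]+c["cy"]
def tri(c1,p1,c2,p2):
    o1,d1=ray(c1,*p1);o2,d2=ray(c2,*p2)
    t=np.linalg.lstsq(np.c_[d1,-d2],o2-o1,rcond=None)[0]
    a,b=o1+d1*t[0],o2+d2*t[1];return (a+b)/2,np.linalg.norm(a-b)
def crop(c,x0,y0,w,h,k):
    im=cv2.cvtColor(c["color"],cv2.COLOR_RGB2BGR)[y0:y0+h,x0:x0+w]
    return cv2.resize(im,None,fx=k,fy=k,interpolation=cv2.INTER_CUBIC)
E
python3 - <<'E'
from h import *
t=cams.camera("top");s=cams.camera("side")
a=crop(t,170,165,100,100,4);b=crop(t,280,175,100,100,4)
cv2.imwrite("pics/tz.png",np.hstack([a,b]))
a=crop(s,160,240,140,120,4);cv2.imwrite("pics/sz1.png",a)
cv2.imwrite("pics/sz2.png",crop(s,270,160,130,100,5))
E
```

```text
(no output)
```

View pics/tz.png

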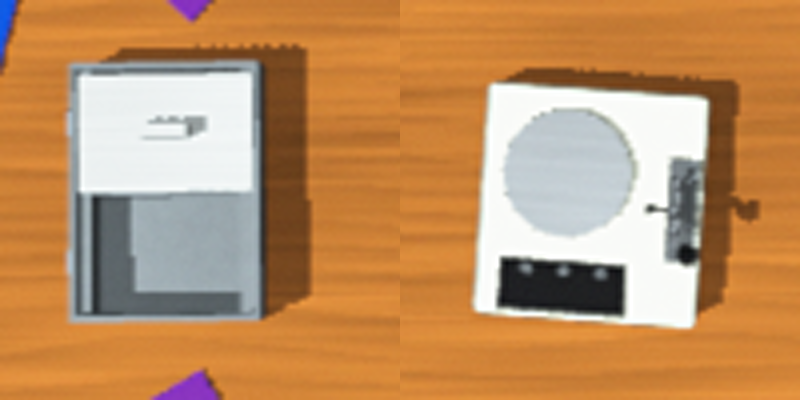

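View pics/sz1.png

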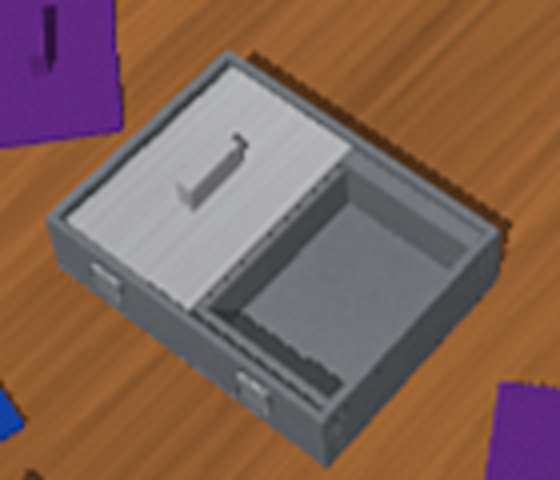

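View pics/sz2.png

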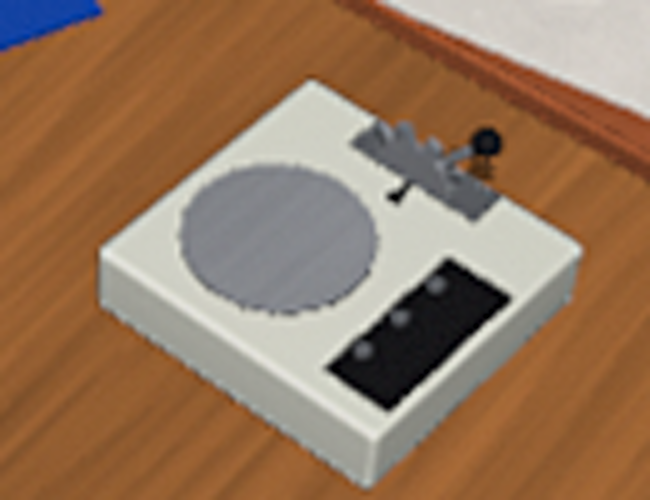

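```bash
python3 - <<'E'
from h import *
t=cams.camera("top");s=cams.camera("side")
# case corners (manual from zoom)
T=[(187.6,180.8),(235.5,180.6),(235.5,245.2),(188.0,245.2)]
P=np.array([onz(t,*p,.0565) for p in T]);print("case top",P.round(4),P.mean(0).round(4))
e=(P[0]+P[1]-P[2]-P[3]);print("yaw",np.degrees(np.arctan2(e[1],e[0])))
S=[(160+228/4,240+55/4),(160+498/4,240+235/4),(160+330/4,240+408/4),(160+50/4,240+218/4)]
P=np.array([onz(s,*p,.0565) for p in S]);print("case side",P.round(4),P.mean(0).round(4))
e=(P[0]+P[3]-P[2]-P[1]);print("yaw",np.degrees(np.arctan2(e[1],e[0])))
# balance by mask
for n,c in(("top",t),("side",s)):
    hsv=cv2.cvtColor(c["color"],cv2.COLOR_RGB2HSV)
    m=((hsv[...,1]<40)&(hsv[...,2]>195)).astype(np.uint8)
    box=(280,175,100,100) if n=="top" else (285,170,110,90)
    k=np.zeros_like(m);x,y,w,h=box;k[y:y+h,x:x+w]=1;m*=k
    m=cv2.morphologyEx(m,cv2.MORPH_CLOSE,np.ones((3,3)))
    cs,_=cv2.findContours(m,0,2);b=max(cs,key=cv2.contourArea);rc=cv2.minAreaRect(b);bp=cv2.boxPoints(rc);print(n,cv2.contourArea(b),bp.round(1).tolist())
    if n=="top":
        Q=np.array([onz(c,*p,.056) for p in bp]);print(Q.round(4),Q.mean(0).round(4))
    print("pan hsv",hsv[218,322] if n=="top" else hsv[208,325])
# pan
g1=onz(t,322,218,.066);g2=onz(s,270+279/5,160+238/5,.066);print("pan",g1.round(4),g2.round(4))
print("knob",tri(t,(351.75,238.75),s,(270+486/5,160+142/5)))
print("bar top",onz(t,170+167/4,165+131/4,.075),onz(s,160+213/4,240+165/4,.075))
E
```

```text
case top [[0.6432 0.2911 0.0565]
 [0.6429 0.1252 0.0565]
 [0.4202 0.1254 0.0565]
 [0.4209 0.2889 0.0565]] [0.5318 0.2076 0.0565]
yaw 0.24871052696719917
case side [[0.6372 0.1353 0.0565]
 [0.4157 0.1339 0.0565]
 [0.4191 0.2843 0.0565]
 [0.6369 0.2942 0.0565]] [0.5272 0.2119 0.0565]
yaw 1.4663728790366455
top 2809.5 [[297.8999938964844, 252.5], [302.0, 195.3000030517578], [357.0, 199.1999969482422], [352.8999938964844, 256.3999938964844]]
[[ 0.3943 -0.0888  0.056 ]
 [ 0.5909 -0.1043  0.056 ]
 [ 0.5763 -0.2936  0.056 ]
 [ 0.38   -0.2772  0.056 ]] [ 0.4853 -0.191   0.056 ]
pan hsv [ 99  19 211]
side 3132.0 [[289.6000061035156, 210.60000610351562], [320.8999938964844, 164.8000030517578], [385.6000061035156, 209.10000610351562], [354.29998779296875, 254.8000030517578]]
pan hsv [111  13 140]
pan [ 0.512  -0.1717  0.066 ] [ 0.5054 -0.1647  0.066 ]
knob (array([ 0.44136359, -0.26746508,  0.10046758]), np.float64(0.001386156731732289))
bar top [0.58291    0.20449109 0.075     ] [0.57580048 0.21220126 0.075     ]
```

```bash
python3 - <<'E'
from h import *
from scipy.spatial.transform import Rotation as R
print(R.from_quat(r.read_state()["eef_rot"]).as_matrix().round(3))
t=cams.camera("top");print("flask foot~",onz(t,424,212,0.05),"beaker",onz(t,277,149,.04),"pen",onz(t,139,234,.02))
E
```

```text
[[-0.     0.451 -0.893]
 [ 0.    -0.893 -0.451]
 [-1.    -0.     0.   ]]
flask foot~ [ 0.53116542 -0.52490889  0.05      ] beaker [ 0.75470337 -0.0187495   0.04      ] pen [0.45941986 0.46970659 0.02      ]
```

drive_tool(
  moves="0.028 0.052 0.01 4.25 0; 0.028 0.052 0.01 4.25 0; 0.028 0.052 0.01 4.25 0; 0.028 0.052 0.01 4.25 0; 0.028 0.052 0 4.25 0; 0.028 0.052 0 4.25 0; 0.0144 0.051 0 4.25 0.4; 0.0144 0.051 0 4.25 0.4; 0.0144 0.051 0 4.25 0.4; 0.0144 0.051 0 4.25 0.4; 0.0144 0.051 0 4.25 0.4; 0.0144 0.051 0 4.25 0.4; 0.0144 0.051 -0.03 4.25 0.4; 0.0144 0.051 -0.03 4.25 0.4; 0.0144 0.051 -0.03 4.25 0.4; 0 0 0 0 0.4; 0 0 0 0 0.4",
  newtons=10,
)

```text
time: 2.48
ee_pos: [0.5796, 0.2127, 0.1608]
eef_rot: [0.498, 0.502, -0.498, 0.502]
ft_force: [0.9, -1.4, 0.9]
width: 0.0522
```

```bash
python3 - <<'E'
from h import *
s=r.read_state();print(s["time"],s["ee_pos"],s["width"])
t=cams.camera("top");c=cams.camera("side")
cv2.imwrite("pics/t1.png",crop(t,150,130,130,130,5));cv2.imwrite("pics/s1.png",crop(c,130,190,180,150,4))
p=s["ee_pos"]-[0,0,.011]
print(proj(t,p),proj(c,p))
E
```

```text
2.475 [0.57960768 0.21268559 0.16079703] 0.0521531471481671
(np.float64(205.71146913893375), np.float64(197.4621590618772)) (np.float64(208.90930365843374), np.float64(262.3634239813554))
```

View pics/t1.png

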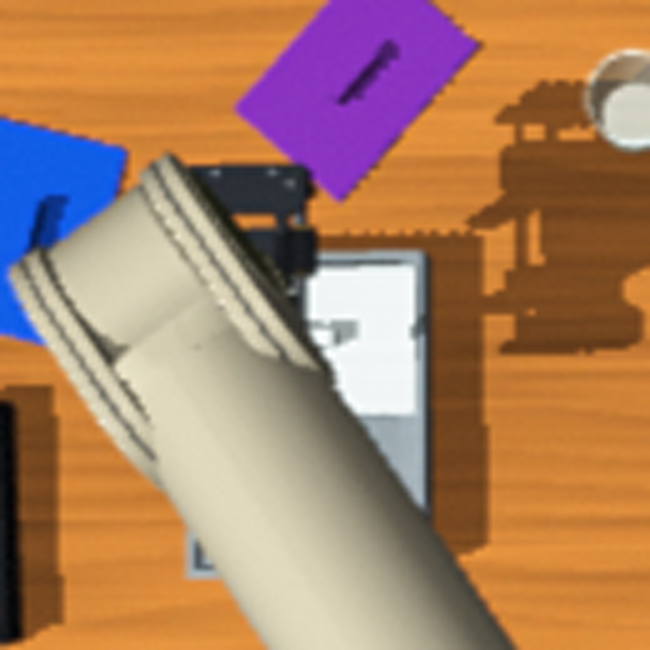

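View pics/s1.png

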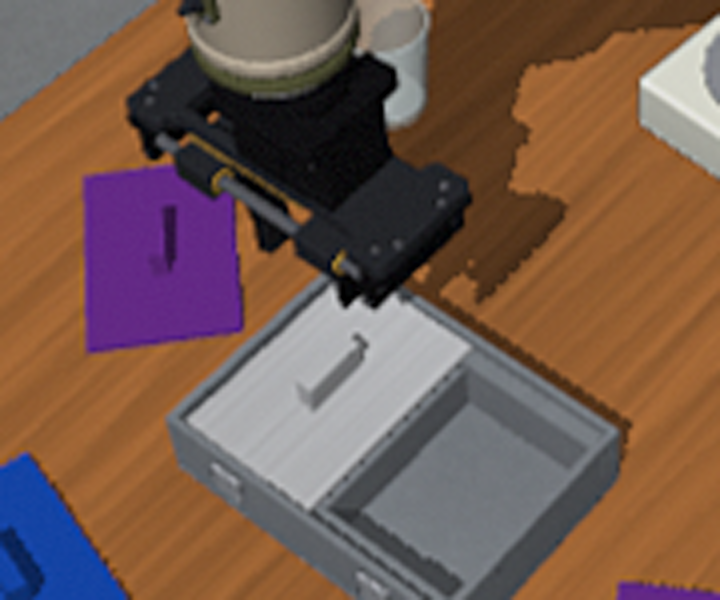

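drive_tool(
  moves="0 0 -0.05 0 0.4; 0 0 -0.03 0 0.4; 0 0 -0.01 0 0.4; 0 0 0 0 0.4",
)

```text
time: 3.08
ee_pos: [0.58, 0.2125, 0.0716]
eef_rot: [0.498, 0.502, -0.498, 0.502]
ft_force: [0.1, 0.1, 0.7]
width: 0.0521
```

```bash
python3 - <<'E'
from h import *
s=r.read_state();print(s["time"],s["ee_pos"],s["width"])
c=cams.camera("side")
cv2.imwrite("pics/s2.png",crop(c,150,210,140,120,5))
print(proj(c,s["ee_pos"]-[0,0,.011]))
E
```

```text
3.075 [0.57996702 0.21250385 0.07163891] 0.052074664893283766
(np.float64(212.47952123092097), np.float64(283.77027370549484))
```

View pics/s2.png

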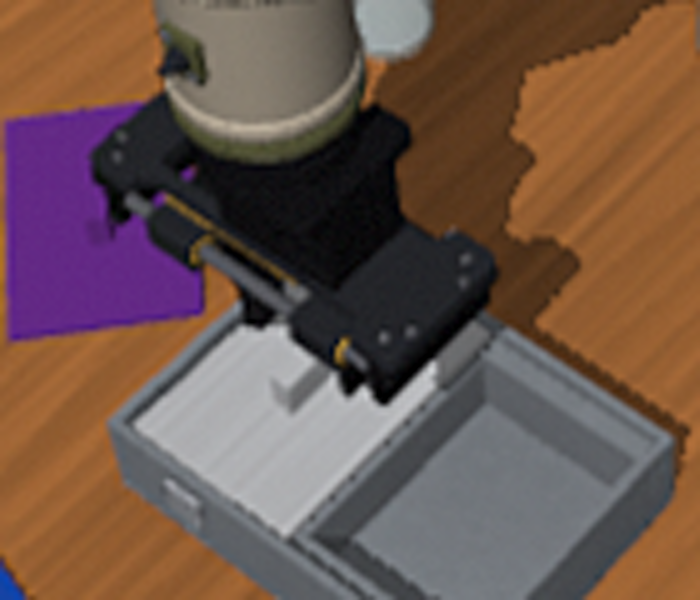

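drive_tool(
  moves="0 0 0 0 0.74; 0 0 0 0 0.74; 0 0 0 0 0.74; -0.02 0 0 0 0.74; -0.025 0 0 0 0.74; -0.025 0 0 0 0.74; -0.02 0 0 0 0.74; 0 0 0 0 0.74",
)

```text
time: 4.12
ee_pos: [0.4887, 0.2132, 0.0711]
eef_rot: [0.497, 0.502, -0.497, 0.503]
ft_force: [0.9, -0.5, -0.2]
width: 0.0227
```

```bash
python3 - <<'E'
from h import *
s=r.read_state();print(s["time"],s["ee_pos"],s["width"])
c=cams.camera("side")
cv2.imwrite("pics/s3.png",crop(c,150,210,140,140,4))
E
```

```text
4.125 [0.48874874 0.21324315 0.07106592] 0.02267011233926776
```

View pics/s3.png

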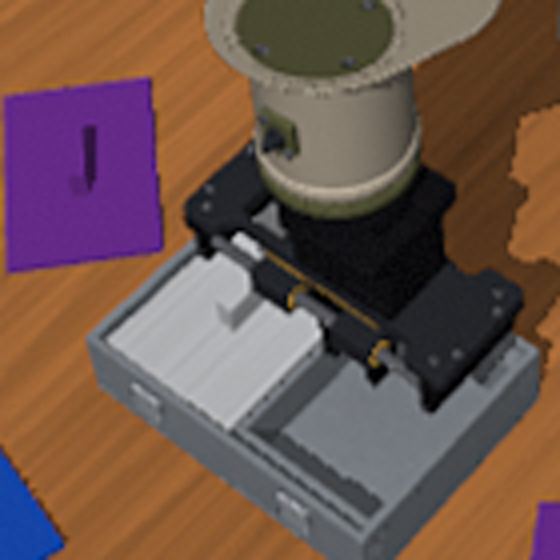

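```bash
python3 - <<'E'
from h import *
s=r.read_state();p=s["ee_pos"]
t=cams.camera("top");c=cams.camera("side")
k=8
im=crop(c,190,240,95,75,k)
for dx in(-.011,.011):
    for z in(-.011,.008):
        u,v=proj(c,p+[dx,0,z]);cv2.circle(im,(int((u-190+.5)*k),int((v-240+.5)*k)),4,(0,0,255) if z<0 else (0,255,0),-1)
cv2.imwrite("pics/s4.png",im)
cv2.imwrite("pics/t4.png",crop(t,150,150,130,110,6))
E
```

```text
(no output)
```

View pics/s4.png

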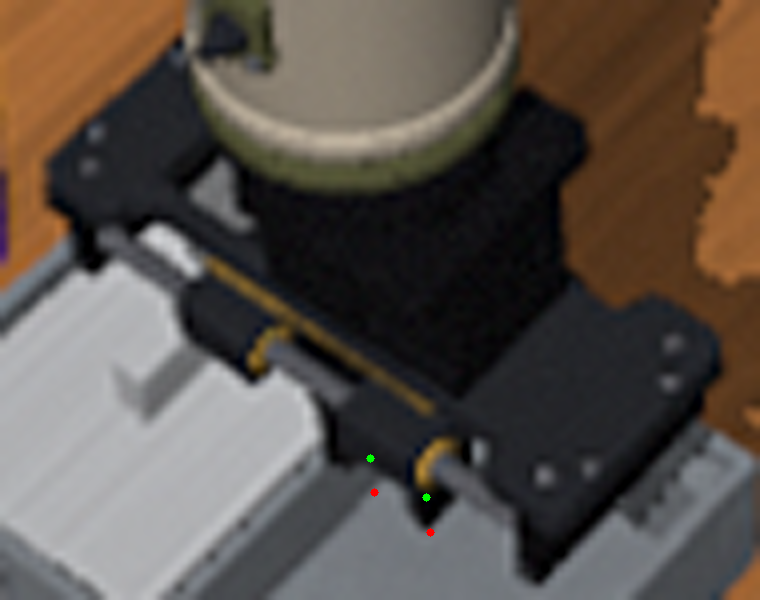

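View pics/t4.png

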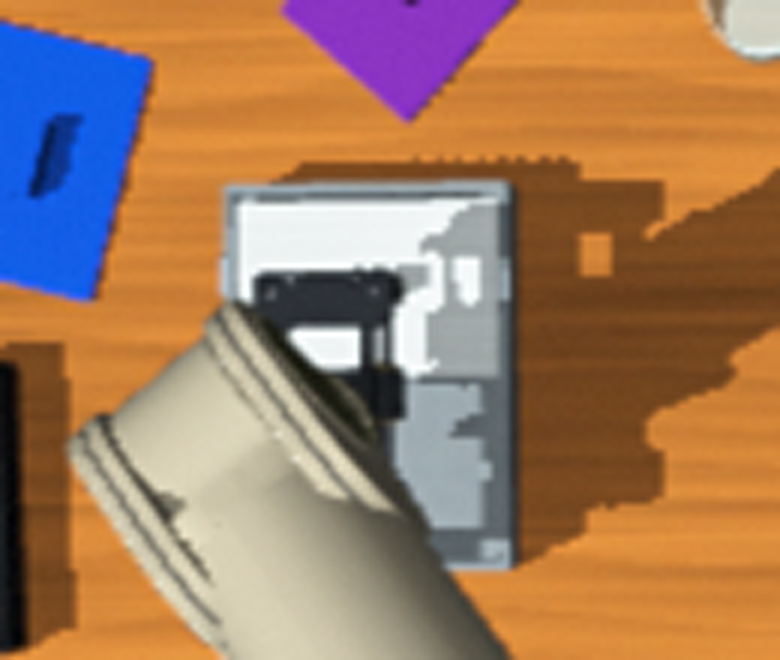

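drive_tool(
  moves="0 0 0.03 0 0.4; 0.045 -0.002 0 0 0.4; 0.045 -0.002 0 0 0.4; 0 0 -0.028 0 0.4; 0 0 -0.004 0 0.4; 0 0 0 0 0.4",
)

```text
time: 5.03
ee_pos: [0.5793, 0.2094, 0.069]
eef_rot: [0.497, 0.503, -0.498, 0.502]
ft_force: [-0.5, -0.1, 0.1]
width: 0.0521
```

drive_tool(
  moves="0 0 -0.003 0 0.4; 0 0 0 0 0.4",
)

```text
time: 5.28
ee_pos: [0.5796, 0.2092, 0.0663]
eef_rot: [0.498, 0.502, -0.497, 0.503]
ft_force: [0.2, 0.3, 0.7]
width: 0.0527
```

drive_tool(
  moves="0 0 -0.003 0 0.4; 0 0 0 0 0.4",
)

```text
time: 5.52
ee_pos: [0.5793, 0.209, 0.0626]
eef_rot: [0.498, 0.502, -0.498, 0.502]
ft_force: [0.0, 0.1, -0.3]
width: 0.0522
```

drive_tool(
  moves="0 0 -0.003 0 0.4; 0 0 0 0 0.4",
)

```text
time: 5.78
ee_pos: [0.5793, 0.209, 0.0595]
eef_rot: [0.497, 0.502, -0.498, 0.502]
ft_force: [-0.7, 0.5, -0.1]
width: 0.0524
```

```bash
python3 - <<'E'
from h import *
s=r.read_state();p=s["ee_pos"];print(p,s["ft_force"])
c=cams.camera("side")
cv2.imwrite("pics/s5.png",crop(c,170,230,90,75,8))
E
```

```text
[0.57928799 0.20902406 0.05947396] [-0.67297174  0.54625843 -0.08340087]
```

View pics/s5.png

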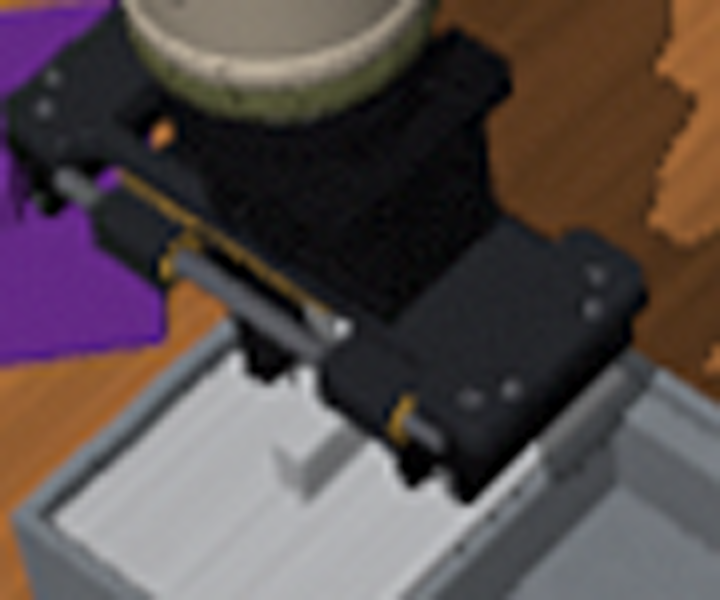

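drive_tool(
  moves="0 0 -0.003 0 0.4; 0 0 0 0 0.4",
)

```text
time: 6.08
ee_pos: [0.5793, 0.209, 0.0565]
eef_rot: [0.497, 0.502, -0.498, 0.502]
ft_force: [0.3, -0.1, -0.3]
width: 0.0518
```

drive_tool(
  moves="0 0 -0.003 0 0.4; 0 0 0 0 0.4",
)

```text
time: 6.32
ee_pos: [0.5793, 0.209, 0.0535]
eef_rot: [0.497, 0.502, -0.498, 0.502]
ft_force: [0.8, -0.6, -0.9]
width: 0.0522
```

```bash
python3 - <<'E'
from h import *
s=r.read_state();p=s["ee_pos"];print(p,s["ft_force"])
c=cams.camera("side");t=cams.camera("top")
im=crop(c,170,230,90,75,8)
for q in([0.026,0,-.011],[-.026,0,-.011]):
    u,v=proj(c,p+q);cv2.circle(im,(int((u-170+.5)*8),int((v-230+.5)*8)),4,(0,0,255),-1)
cv2.imwrite("pics/s6.png",im)
E
```

```text
[0.57930526 0.20902216 0.05347301] [ 0.81649709 -0.57902182 -0.93896603]
```

View pics/s6.png

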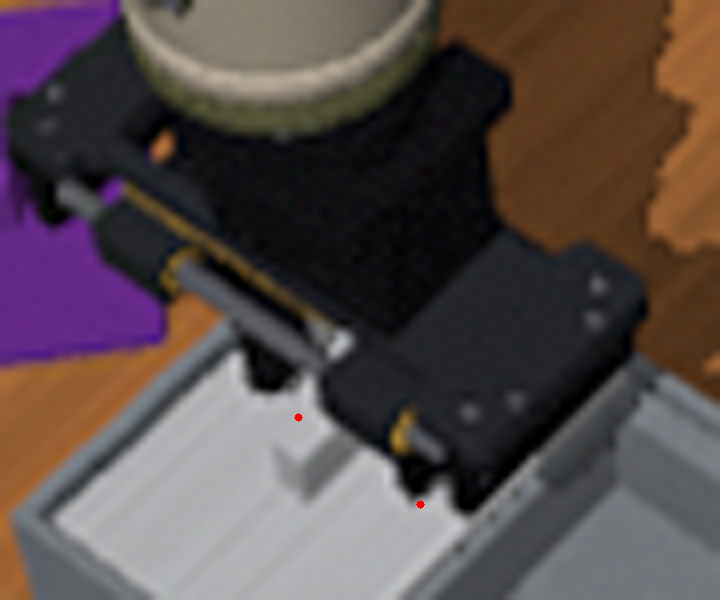

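drive_tool(
  moves="0 0 -0.002 0 0.4; 0 0 0 0 0.4",
)

```text
time: 6.68
ee_pos: [0.5794, 0.2091, 0.0516]
eef_rot: [0.498, 0.502, -0.498, 0.502]
ft_force: [-0.2, -0.3, -0.2]
width: 0.0518
```

drive_tool(
  moves="0 0 -0.002 0 0.4; 0 0 0 0 0.4",
)

```text
time: 6.92
ee_pos: [0.5793, 0.2091, 0.0496]
eef_rot: [0.498, 0.502, -0.498, 0.502]
ft_force: [-0.0, -0.3, 0.6]
width: 0.0521
```

drive_tool(
  moves="0 0 -0.002 0 0.4; 0 0 0 0 0.4",
)

```text
time: 7.18
ee_pos: [0.5793, 0.2091, 0.0476]
eef_rot: [0.497, 0.502, -0.498, 0.502]
ft_force: [-0.4, -0.1, -0.0]
width: 0.0524
```

drive_tool(
  moves="0 0 0 0 1; 0 0 0 0 1; 0 0 0 0 1; 0 0 0 0 1",
  newtons=3,
)

```text
time: 7.68
ee_pos: [0.5795, 0.2091, 0.0478]
eef_rot: [0.498, 0.502, -0.498, 0.502]
ft_force: [-0.5, 0.1, 0.1]
width: 0.0201
```

```bash
python3 - <<'E'
from h import *
s=r.read_state();p=s["ee_pos"];print(p,s["ft_force"],s["width"])
c=cams.camera("side")
im=crop(c,170,230,90,75,8)
cv2.imwrite("pics/s7.png",im)
E
```

```text
[0.57946238 0.20912451 0.04778778] [-0.48169925  0.06219709  0.06230615] 0.020128753368831173
```

View pics/s7.png

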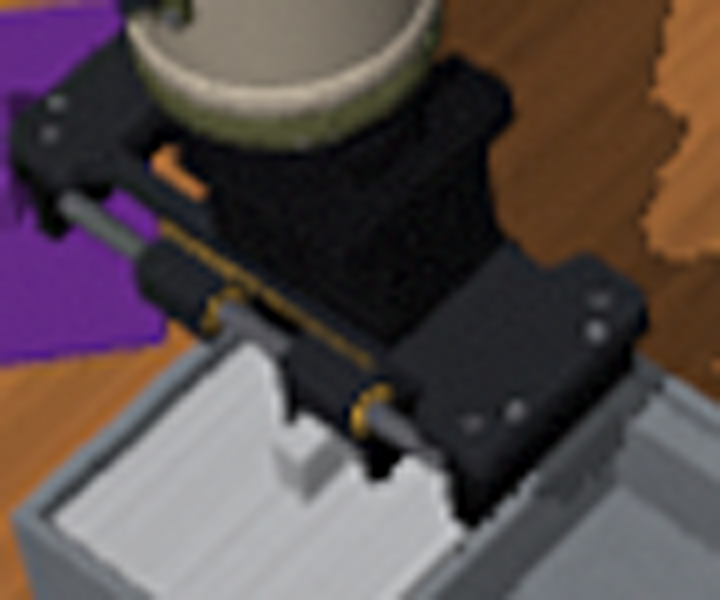

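drive_tool(
  moves="0 0 0 0 1; 0 0 0 0 1; 0 0 0 0 1",
)

```text
time: 8.1
ee_pos: [0.5795, 0.2091, 0.0478]
eef_rot: [0.498, 0.502, -0.498, 0.502]
ft_force: [0.4, -0.8, 0.1]
width: 0.012
```

drive_tool(
  moves="-0.015 0 0 0 1; -0.025 0 0 0 1; -0.025 0 0 0 1; -0.02 0 0 0 1; -0.012 0 0 0 1; 0 0 0 0 1",
  newtons=6,
)

```text
time: 8.85
ee_pos: [0.4821, 0.2091, 0.0479]
eef_rot: [0.497, 0.502, -0.498, 0.503]
ft_force: [0.9, 0.1, -2.2]
width: 0.0118
```

```bash
python3 - <<'E'
from h import *
s=r.read_state();p=s["ee_pos"];print(p,s["ft_force"],s["width"])
c=cams.camera("side")
im=crop(c,160,230,130,110,6)
cv2.imwrite("pics/s8.png",im)
E
```

```text
[0.48208988 0.20905635 0.04785698] [ 0.93891131  0.06916784 -2.17151217] 0.011788626454629709
```

View pics/s8.png

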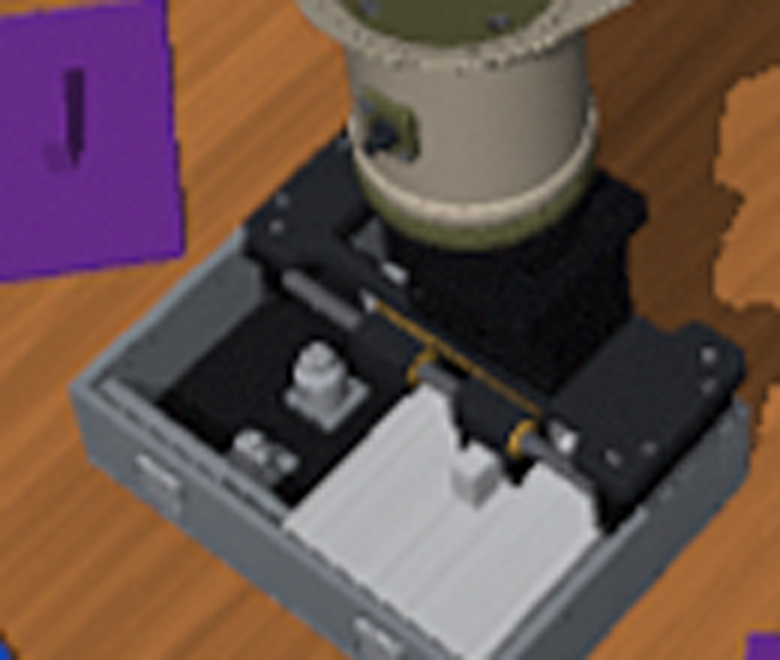

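drive_tool(
  moves="-0.004 0 0 0 1; 0 0 0 0 1",
)

```text
time: 9.15
ee_pos: [0.4785, 0.2092, 0.0477]
eef_rot: [0.498, 0.502, -0.498, 0.502]
ft_force: [-0.9, -0.9, -1.1]
width: 0.0116
```

drive_tool(
  moves="-0.004 0 0 0 1; 0 0 0 0 1",
)

```text
time: 9.4
ee_pos: [0.4767, 0.2091, 0.0487]
eef_rot: [0.499, 0.501, -0.496, 0.503]
ft_force: [7.0, -1.0, -0.5]
width: 0.0121
```

drive_tool(
  moves="0.002 0 0 0 0.66; 0 0 0 0 0.66; 0 0 -0.002 0 0.66; 0 0 0 0 0.66",
)

```text
time: 9.9
ee_pos: [0.4761, 0.2091, 0.0455]
eef_rot: [0.497, 0.503, -0.498, 0.502]
ft_force: [-0.6, -0.6, 0.0]
width: 0.0294
```

drive_tool(
  moves="0 0 -0.002 0 0.66; 0 0 0 0 0.66",
)

```text
time: 10.15
ee_pos: [0.4763, 0.2091, 0.0436]
eef_rot: [0.497, 0.502, -0.498, 0.502]
ft_force: [-0.1, 0.1, 0.9]
width: 0.0295
```

drive_tool(
  moves="0 0 -0.002 0 0.66; 0 0 0 0 0.66",
)

```text
time: 10.4
ee_pos: [0.4765, 0.2092, 0.0418]
eef_rot: [0.498, 0.502, -0.498, 0.502]
ft_force: [-0.2, 0.4, -0.1]
width: 0.0297
```

drive_tool(
  moves="0 0 -0.002 0 0.66; 0 0 0 0 0.66",
)

```text
time: 10.65
ee_pos: [0.4765, 0.2092, 0.0416]
eef_rot: [0.497, 0.502, -0.498, 0.503]
ft_force: [-9.5, -5.4, 25.9]
width: 0.0297
```

drive_tool(
  moves="0 0 -0.002 0 0.66; 0 0 0 0 0.66",
)

```text
time: 10.9
ee_pos: [0.4766, 0.2092, 0.0414]
eef_rot: [0.497, 0.502, -0.498, 0.503]
ft_force: [-19.7, -10.1, 52.1]
width: 0.0297
```

```bash
python3 - <<'E'
from h import *
s=r.read_state();p=s["ee_pos"];print(p,s["ft_force"],s["width"])
c=cams.camera("side")
im=crop(c,160,230,130,110,6)
for z in(-.011,):
  for x in (-.015,.015):
    u,v=proj(c,p+[x,0,z]);cv2.circle(im,(int((u-160+.5)*6),int((v-230+.5)*6)),3,(0,0,255),-1)
# case outline predicted
for z,col in((.0565,(0,255,0)),(.035,(255,0,0))):
  q=[proj(c,[.5318+a*.112,.2085+b*.082,z]) for a,b in((1,1),(1,-1),(-1,-1),(-1,1))]
  q=np.array([[(u-160+.5)*6,(v-230+.5)*6] for u,v in q],int);cv2.polylines(im,[q],True,col,1)
cv2.imwrite("pics/s9.png",im)
E
```

```text
[0.4765944  0.20920675 0.04141192] [-19.69498943 -10.11889397  52.11621982] 0.029703377373151034
```

View pics/s9.png

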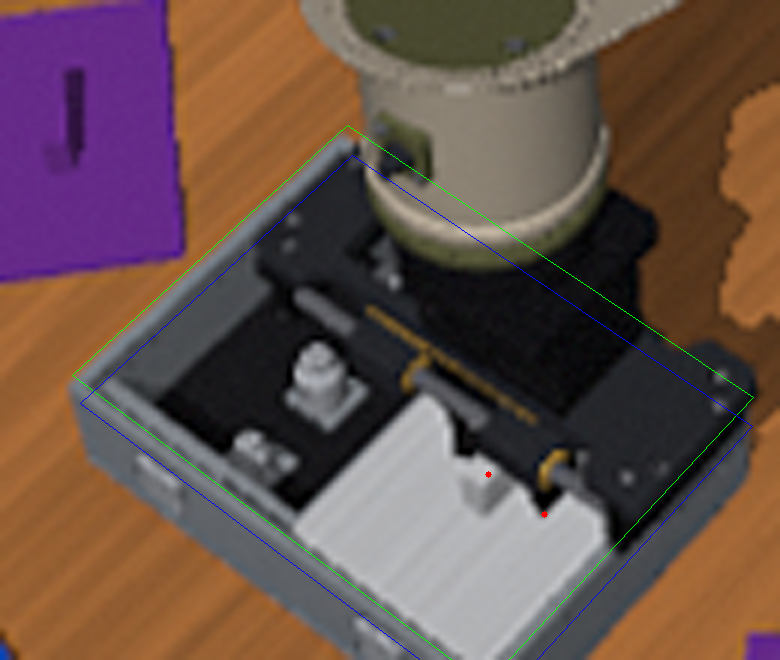

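drive_tool(
  moves="0 0 0.004 0 0.5; 0 0 0.03 0 0.5; 0 0 0.05 0 0.5; 0 -0.05 0.03 0 0.5; 0.01 -0.06 0 0 0.5; 0.01 -0.06 0 0 0.5; 0.01 -0.06 0 0 0.5; 0.01 -0.06 0 0 0.5; 0 0 0 0 0.5",
)

```text
time: 12.08
ee_pos: [0.5162, -0.0864, 0.1512]
eef_rot: [0.499, 0.5, -0.5, 0.5]
ft_force: [-0.7, 1.3, 0.4]
width: 0.0433
```

```bash
python3 - <<'E'
from h import *
s=r.read_state();p=s["ee_pos"];print(p,s["ft_force"],s["width"],s["time"])
c=cams.camera("side");t=cams.camera("top")
cv2.imwrite("pics/s10.png",crop(c,160,230,130,110,6))
cv2.imwrite("pics/t10.png",crop(t,170,165,100,100,6))
cv2.imwrite("pics/sf10.png",crop(c,0,0,560,420,1))
E
```

```text
[ 0.51622463 -0.08644438  0.15119298] [-0.65861496  1.31827851  0.38040986] 0.04334944511416351 12.075
```

View pics/s10.png

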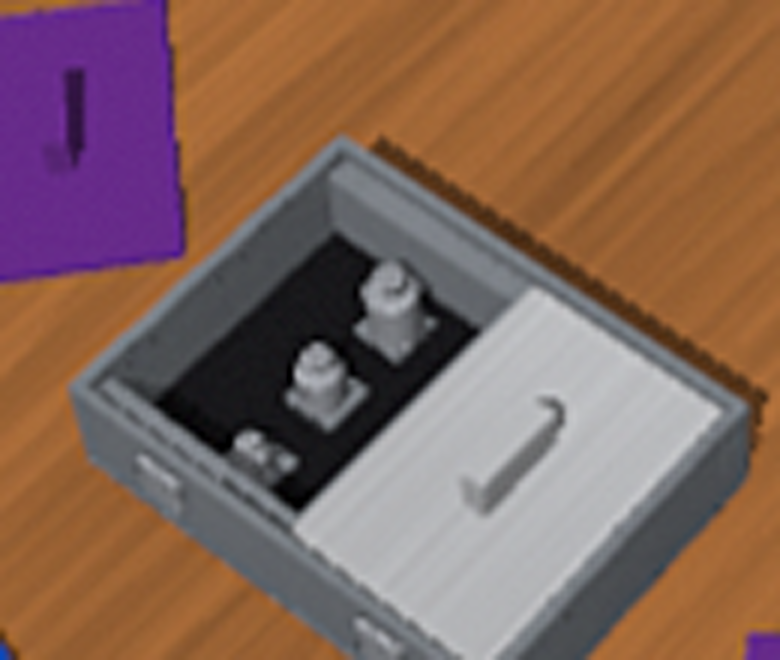

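View pics/t10.png

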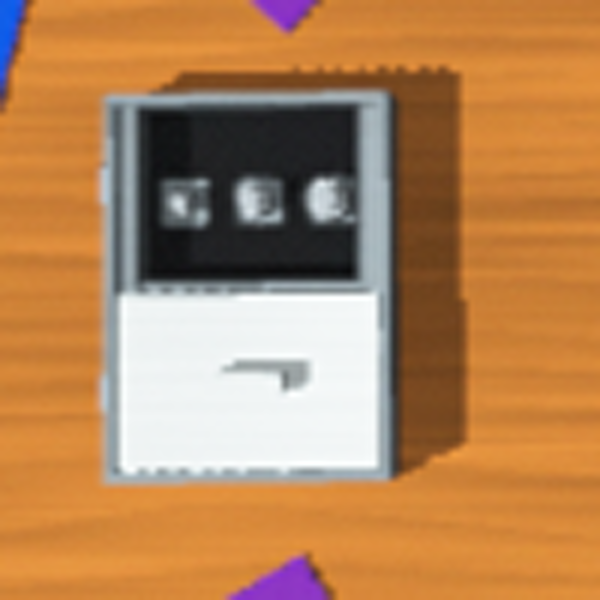

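View pics/sf10.png

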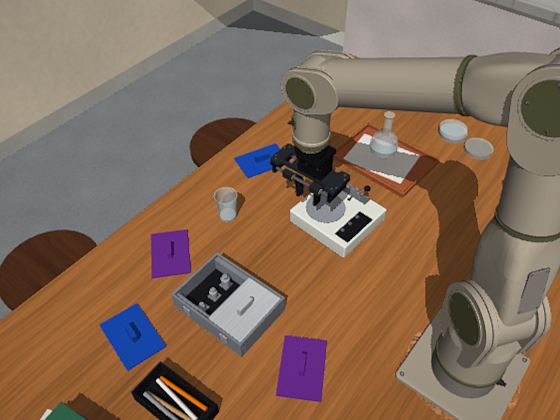

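```bash
python3 - <<'E'
from h import *
t=cams.camera("top");c=cams.camera("side")
def f(x,y,x0,y0,k): return ((x+.5)/k-.5+x0,(y+.5)/k-.5+y0)
T=f(327,199,170,165,6);S=f(390,283,160,230,6)
print("lg body top",onz(t,*T,.036),onz(c,*S,.036))
print("knob top", onz(c,*f(390,266,160,230,6),.045))
P=[f(*q,170,165,6) for q in((107,92),(394,91),(394,482),(106,482))]
Q=np.array([onz(t,*q,.0565) for q in P]);print(Q.round(4),Q.mean(0))
for w,q in(("mid",(260,199)),("small",(184,203))):print(w,onz(t,*f(*q,170,165,6),.025))
# predicted pixel of weight axis in images for hypotheses
for p in((.5837,.165,.045),(.5837,.165,.009)):
    print([((u-x0+.5)*6,(v-y0+.5)*6) for (u,v),x0,y0 in((proj(t,p),170,165),(proj(c,p),160,230))])
E
```

```text
lg body top [0.58494213 0.16725641 0.036     ] [0.58391166 0.16691661 0.036     ]
knob top [0.58500893 0.16467379 0.045     ]
[[0.6463 0.2917 0.0565]
 [0.6459 0.126  0.0565]
 [0.4212 0.1262 0.0565]
 [0.4219 0.2915 0.0565]] [0.53381082 0.20888048 0.0565    ]
mid [0.5857922  0.20802676 0.025     ]
small [0.58368048 0.25271947 0.025     ]
[(np.float64(329.4377864116774), np.float64(200.73065355402684)), (np.float64(392.2676170925241), np.float64(268.5797429684542))]
[(np.float64(337.02099903511794), np.float64(204.17434282080814)), (np.float64(398.7790610205455), np.float64(316.9081015019892))]
```

```bash
python3 - <<'E'
from h import *
s=r.read_state();p=s["ee_pos"]
c=cams.camera("side");x0,y0,k=255,130,6
im=crop(c,x0,y0,130,100,k)
for dz,col in((-.011,(0,0,255)),(.011,(0,255,0))):
  for x in (-.0217,0,.0217):
    u,v=proj(c,p+[x,0,dz]);cv2.circle(im,(int((u-x0+.5)*k),int((v-y0+.5)*k)),3,col,-1)
cv2.imwrite("pics/s11.png",im)
E
```

```text
(no output)
```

View pics/s11.png

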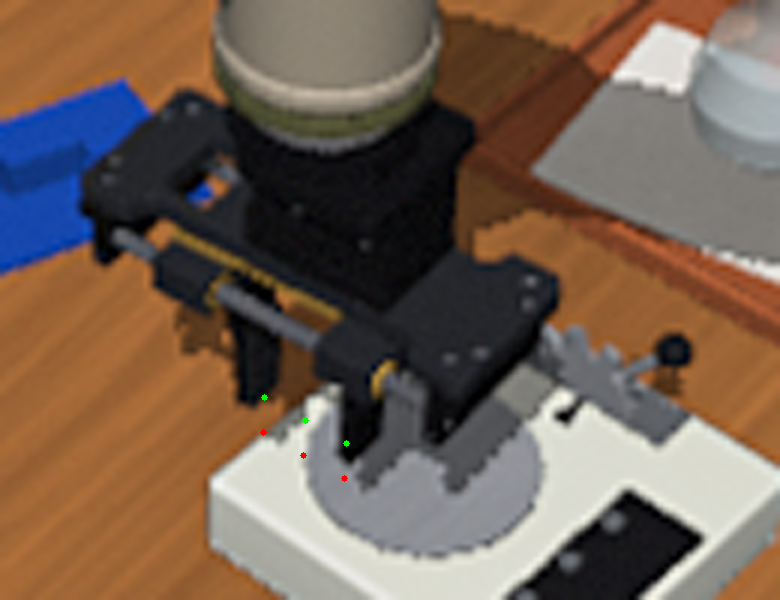

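drive_tool(
  moves="0.0137 0.0505 0 0 0.5; 0.0137 0.0505 0 0 0.5; 0.0137 0.0505 0 0 0.5; 0.0137 0.0505 -0.02 0 0.5; 0.0137 0.0505 -0.02 0 0.5; 0 0 -0.04 0 0.5; 0 0 -0.02 0 0.5; 0 0 0 0 0.5",
)

```text
time: 13.32
ee_pos: [0.584, 0.1711, 0.0508]
eef_rot: [0.497, 0.503, -0.498, 0.502]
ft_force: [0.4, -0.0, 0.0]
width: 0.0436
```

```bash
python3 - <<'E'
from h import *
s=r.read_state();p=s["ee_pos"];print(p,s["ft_force"],s["width"],s["time"])
c=cams.camera("side")
cv2.imwrite("pics/s12.png",crop(c,170,215,110,90,7))
E
```

```text
[0.58404451 0.17105154 0.0508027 ] [ 0.38344556 -0.01613332  0.00822324] 0.04361751217494805 13.325
```

View pics/s12.png

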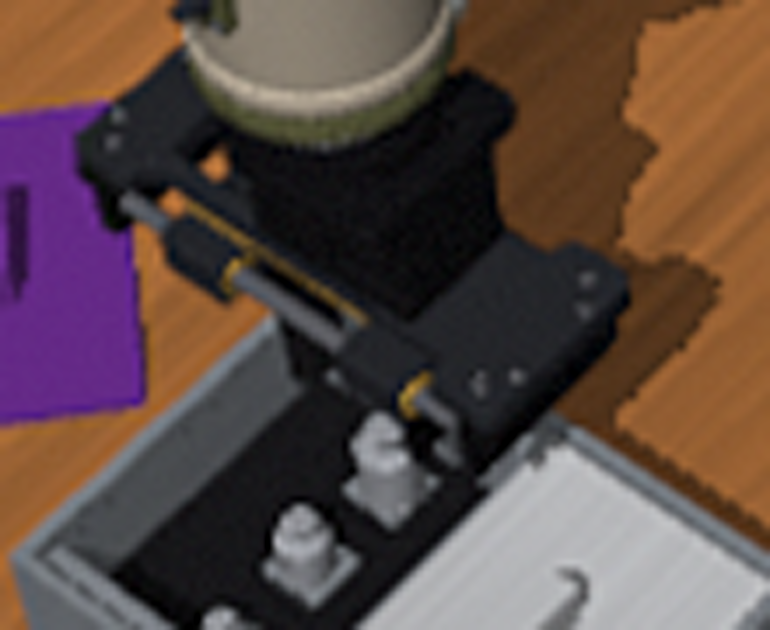

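drive_tool(
  moves="0 -0.005 0 0 0.5; 0 0 -0.015 0 0.5; 0 0 -0.012 0 0.5; 0 0 -0.008 0 0.5; 0 0 0 0 0.5",
)

```text
time: 14.0
ee_pos: [0.5844, 0.1666, 0.0158]
eef_rot: [0.497, 0.503, -0.498, 0.502]
ft_force: [0.4, -0.4, -0.2]
width: 0.0437
```

```bash
python3 - <<'E'
from h import *
s=r.read_state();p=s["ee_pos"];print(p,s["ft_force"],s["width"],s["time"])
c=cams.camera("side")
cv2.imwrite("pics/s13.png",crop(c,170,215,110,90,7))
E
```

```text
[0.58436826 0.16660576 0.015832  ] [ 0.41749378 -0.36143639 -0.1881858 ] 0.04373961816509986 14.0
```

View pics/s13.png

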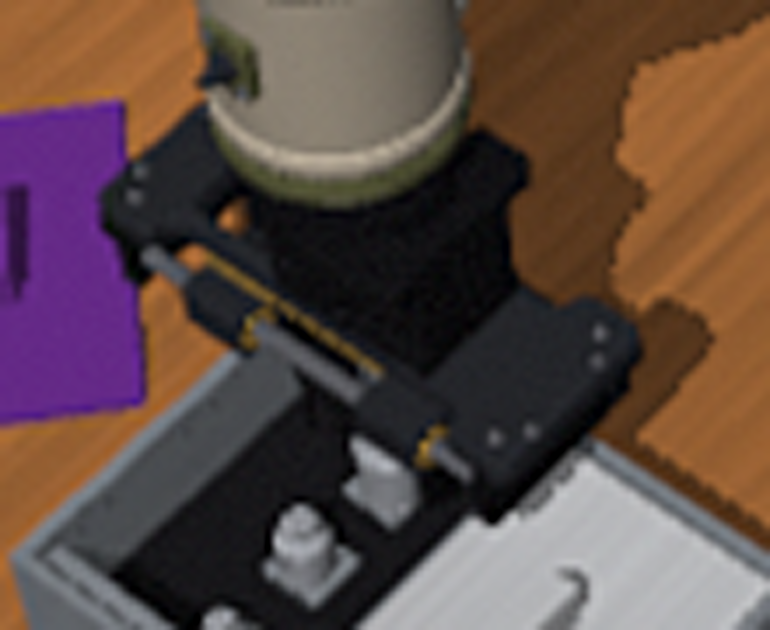

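drive_tool(
  moves="0 0 -0.004 0 0.5; 0 0 -0.002 0 0.5; 0 0 0 0 0.5",
)

```text
time: 14.42
ee_pos: [0.5849, 0.1666, 0.0107]
eef_rot: [0.498, 0.502, -0.498, 0.502]
ft_force: [0.6, -0.1, -0.6]
width: 0.0434
```

drive_tool(
  moves="0 0 0 0 1; 0 0 0 0 1; 0 0 0 0 1; 0 0 0 0 1; 0 0 0 0 1",
  newtons=12,
)

```text
time: 15.05
ee_pos: [0.5849, 0.1667, 0.0108]
eef_rot: [0.498, 0.502, -0.498, 0.502]
ft_force: [-0.9, -0.3, 1.0]
width: 0.0234
```

drive_tool(
  moves="0 0 0.01 0 1; 0 0 0.03 0 1; 0 0 0.05 0 1; 0 0 0.04 0 1; 0 0 0 0 1",
  newtons=20,
)

```text
time: 15.68
ee_pos: [0.5868, 0.1676, 0.1449]
eef_rot: [0.499, 0.501, -0.496, 0.504]
ft_force: [0.6, -0.3, -2.1]
width: 0.0232
```

```bash
python3 - <<'E'
from h import *
s=r.read_state();p=s["ee_pos"];print(p,s["ft_force"],s["width"],s["time"])
c=cams.camera("side");t=cams.camera("top")
cv2.imwrite("pics/s14.png",crop(c,170,195,110,110,6))
for n,cc,b,lo,hi in(("top",t,(295,195,60,60),190,225),("side",c,(295,180,65,55),110,165)):
    x,y,w,h=b;hsv=cv2.cvtColor(cc["color"],cv2.COLOR_RGB2HSV)[y:y+h,x:x+w]
    m=((hsv[...,2]>lo)&(hsv[...,2]<hi)&(hsv[...,1]<60)).astype(np.uint8)
    m=cv2.morphologyEx(m,cv2.MORPH_OPEN,np.ones((3,3)))
    cs,_=cv2.findContours(m,0,2);k=max(cs,key=cv2.contourArea)
    e=cv2.fitEllipse(k);u,v=e[0][0]+x,e[0][1]+y;print(n,e,onz(cc,u,v,.066))
E
```

```text
[0.58677615 0.16755408 0.14488753] [ 0.59451306 -0.34121401 -2.10691594] 0.02317596776434183 15.675
top ((26.518407821655273, 22.611982345581055), (30.413700103759766, 31.281429290771484), 123.15121459960938) [ 0.51337879 -0.17004786  0.066     ]
side ((30.154884338378906, 27.326011657714844), (28.66011619567871, 38.65557098388672), 94.68373107910156) [ 0.50741947 -0.16446445  0.066     ]
```

View pics/s14.png

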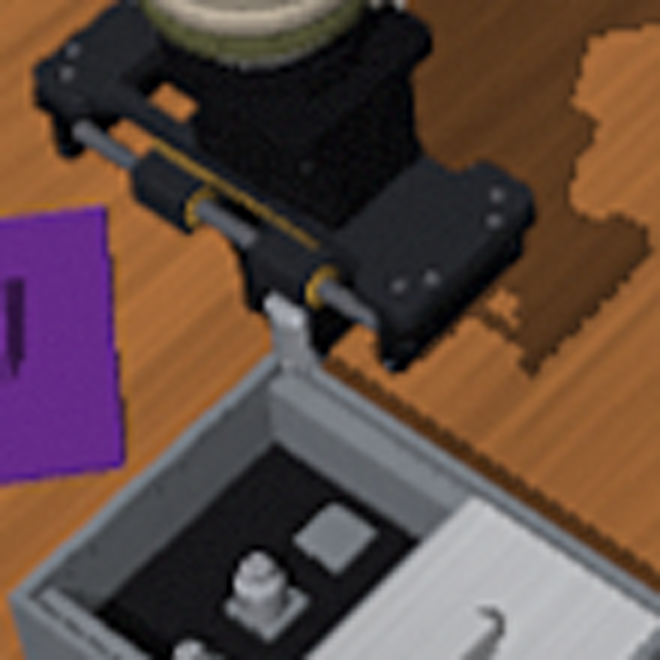

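drive_tool(
  moves="-0.0108 -0.04 0 0 1; -0.0108 -0.05 0 0 1; -0.0108 -0.05 0 0 1; -0.0108 -0.05 0 0 1; -0.0108 -0.05 0 0 1; -0.0108 -0.05 0 0 1; -0.0105 -0.0466 0 0 1; 0 0 -0.02 0 1; 0 0 -0.02 0 1; 0 0 -0.01 0 1; 0 0 0 0 1",
)

```text
time: 17.15
ee_pos: [0.5089, -0.1696, 0.0897]
eef_rot: [0.497, 0.503, -0.498, 0.502]
ft_force: [-0.5, -0.4, -1.5]
width: 0.0233
```

```bash
python3 - <<'E'
from h import *
s=r.read_state();p=s["ee_pos"];print(p,s["ft_force"],s["width"],s["time"])
c=cams.camera("side")
x0,y0,k=265,140,6
im=crop(c,x0,y0,130,110,k)
for q in((.511,-.168,.066),(p[0],p[1],p[2]-.0057)):
    u,v=proj(c,q);cv2.circle(im,(int((u-x0+.5)*k),int((v-y0+.5)*k)),3,(0,0,255),-1)
cv2.imwrite("pics/s15.png",im)
E
```

```text
[ 0.50891247 -0.1696034   0.08974582] [-0.45325218 -0.37427352 -1.45403121] 0.023286676962763257 17.15
```

View pics/s15.png

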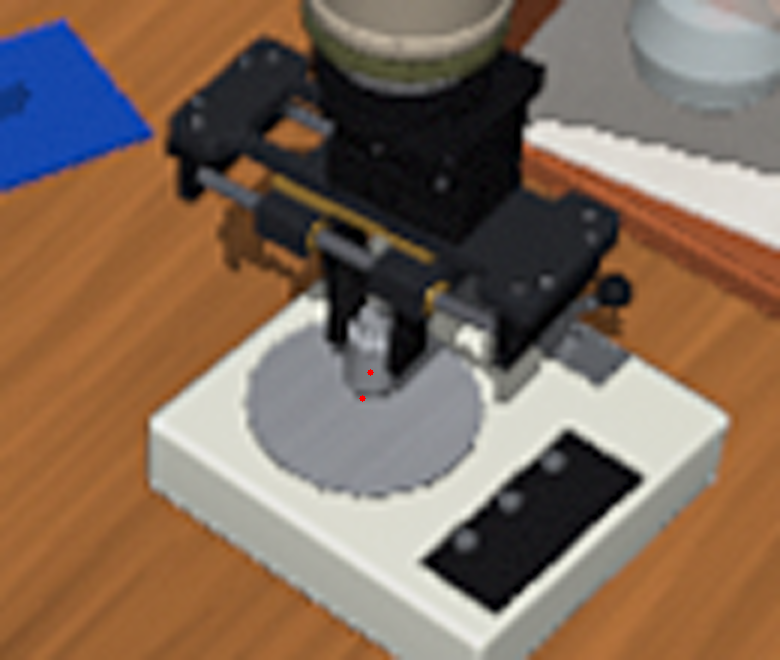

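drive_tool(
  moves="0 0 -0.008 0 1; 0 0 -0.005 0 1; 0 0 0 0 1",
)

```text
time: 17.58
ee_pos: [0.5094, -0.1699, 0.0774]
eef_rot: [0.497, 0.503, -0.498, 0.502]
ft_force: [0.9, -0.8, 0.0]
width: 0.0234
```

drive_tool(
  moves="0 0 -0.002 0 1; 0 0 0 0 1",
)

```text
time: 17.82
ee_pos: [0.5096, -0.17, 0.0758]
eef_rot: [0.498, 0.502, -0.498, 0.502]
ft_force: [-0.7, 0.8, -0.2]
width: 0.0232
```

drive_tool(
  moves="0 0 -0.0015 0 1; 0 0 0 0 1",
)

```text
time: 18.08
ee_pos: [0.5096, -0.17, 0.0742]
eef_rot: [0.498, 0.502, -0.498, 0.502]
ft_force: [-0.2, -0.6, -0.2]
width: 0.0228
```

drive_tool(
  moves="0 0 -0.0015 0 1; 0 0 0 0 1",
)

```text
time: 18.32
ee_pos: [0.5096, -0.1699, 0.0726]
eef_rot: [0.498, 0.502, -0.498, 0.502]
ft_force: [-0.3, -0.1, -0.4]
width: 0.0232
```

drive_tool(
  moves="0 0 -0.001 0 1; 0 0 0 0 1",
)

```text
time: 18.58
ee_pos: [0.5097, -0.17, 0.0718]
eef_rot: [0.498, 0.502, -0.498, 0.502]
ft_force: [0.1, 1.0, 0.2]
width: 0.0233
```

drive_tool(
  moves="0 0 -0.001 0 1; 0 0 0 0 1",
)

```text
time: 18.82
ee_pos: [0.5098, -0.17, 0.0717]
eef_rot: [0.498, 0.502, -0.498, 0.503]
ft_force: [-3.9, 1.5, 10.7]
width: 0.0232
```

Contact with the pan came at TCP z 0.0717, as predicted. I'll release and check.

drive_tool(
  moves="0 0 0.0005 0 0.7; 0 0 0 0 0.5; 0 0 0 0 0.5; 0 0 0 0 0.5",
)

```text
time: 19.32
ee_pos: [0.5097, -0.17, 0.0712]
eef_rot: [0.498, 0.502, -0.498, 0.502]
ft_force: [0.2, -0.4, 0.3]
width: 0.0418
```

drive_tool(
  moves="0 0 0.01 0 0.5; 0 0 0.03 0 0.5; 0 0 0.05 0 0.5; 0 0 0 0 0.5",
)

```text
time: 19.82
ee_pos: [0.5121, -0.1704, 0.1658]
eef_rot: [0.499, 0.5, -0.497, 0.505]
ft_force: [-0.8, -0.5, -0.6]
width: 0.0432
```

```bash
python3 - <<'E'
from h import *
s=r.read_state();p=s["ee_pos"];print(p,s["ft_force"],s["width"],s["time"])
c=cams.camera("side");t=cams.camera("top")
cv2.imwrite("pics/s16.png",crop(c,265,130,130,120,6))
cv2.imwrite("pics/t16.png",crop(t,280,175,100,90,6))
E
```

```text
[ 0.51206197 -0.17039335  0.16581305] [-0.78469002 -0.45518286 -0.63603977] 0.043166710923277944 19.825
```

View pics/s16.png

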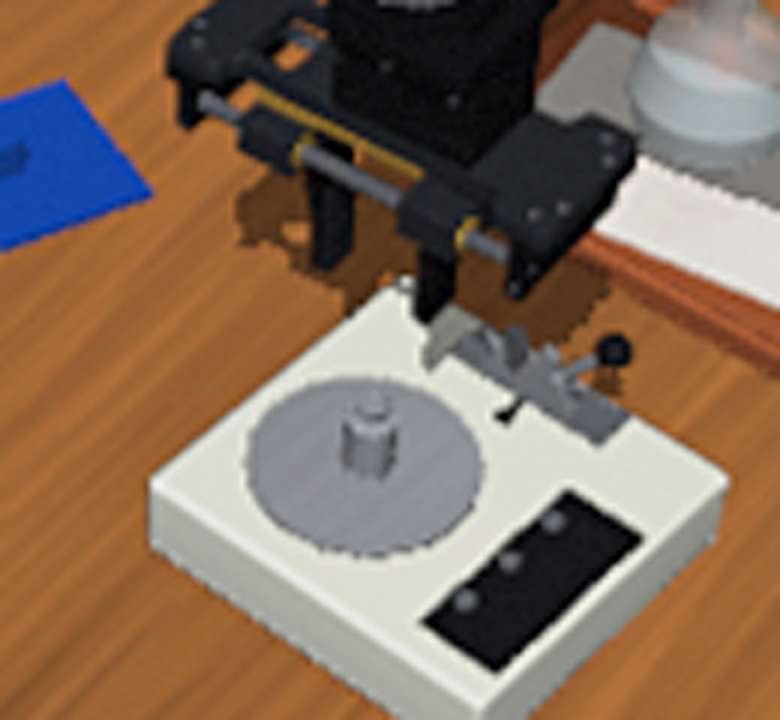

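View pics/t16.png

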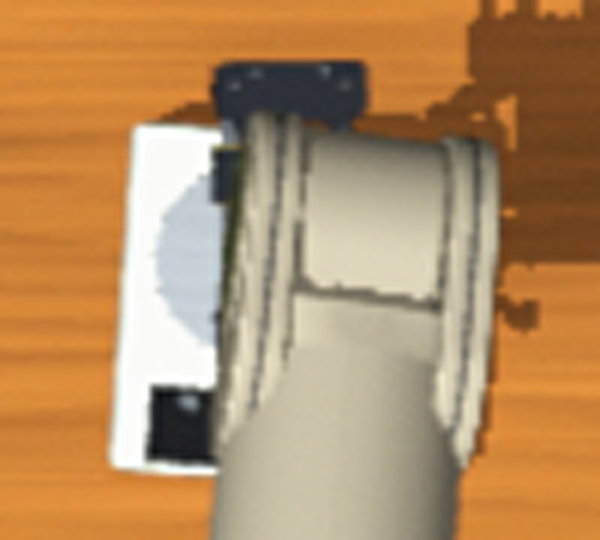

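```bash
python3 - <<'E'
from h import *
c=cams.camera("side");t=cams.camera("top")
im=cv2.imread("pics/top0.png");g=im.max(2)[230:246,344:360];m=(g<70).astype(np.uint8)
n,l,st,ce=cv2.connectedComponentsWithStats(m);print(st,ce+[344,230])
im=c["color"];g=im.max(2)[180:198,358:376];m2=(g<60).astype(np.uint8)
n,l,st2,ce2=cv2.connectedComponentsWithStats(m2);print(st2,ce2+[358,180])
i=1+st[1:,4].argmax();j=1+st2[1:,4].argmax()
a=ce[i]+[344,230];b=ce2[j]+[358,180]
print(tri(t,a,c,b),onz(t,*a,.1075),onz(c,*b,.1075))
# housing corners top from first picture via minAreaRect on RGB
P=np.array([[297.9,252.5],[302,195.3],[357,199.2],[352.9,256.4]])
for z in(.05,.056):print(np.mean([onz(t,*p,z) for p in P],0))
E
```

```text
[[  0   0  16  16 239]
 [  5   6   5   5  17]] [[351.51882845 237.46443515]
 [351.23529412 238.        ]]
[[  0   0  18  18 299]
 [  6   6   6   5  25]] [[366.47826087 188.52508361]
 [366.76       188.2       ]]
(array([ 0.4431327 , -0.26614944,  0.10119891]), np.float64(0.003171976556265224)) [ 0.44468068 -0.26432389  0.1075    ] [ 0.43914306 -0.26144441  0.1075    ]
[ 0.48532336 -0.19162606  0.05      ]
[ 0.48535345 -0.19101529  0.056     ]
```

drive_tool(
  moves="-0.034 -0.048 0 -2.2 0.5; -0.034 -0.0486 0 -2.2 0.5; 0 0 -0.03 0 0.5; 0 0 -0.015 0 0.5; 0 0 0 0 0.5",
  newtons=4,
)

```text
time: 20.65
ee_pos: [0.4413, -0.2652, 0.115]
eef_rot: [-0.516, -0.484, 0.516, -0.482]
ft_force: [-0.2, 0.7, 0.6]
width: 0.043
```

```bash
python3 - <<'E'
from h import *
s=r.read_state();p=s["ee_pos"];print(p,s["ft_force"],s["width"],s["time"])
c=cams.camera("side")
cv2.imwrite("pics/s17.png",crop(c,300,130,110,100,7))
E
```

```text
[ 0.44128039 -0.26520094  0.11497756] [-0.24644699  0.67368384  0.57330111] 0.04304752407055444 20.65
```

View pics/s17.png

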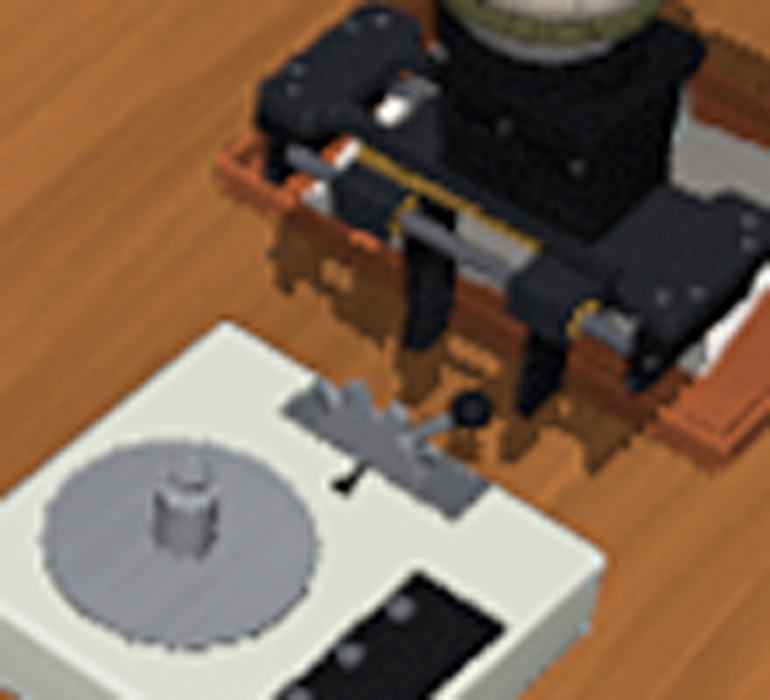

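drive_tool(
  moves="0.004 -0.001 -0.014 0 0.5; 0 0 -0.008 0 0.5; 0 0 -0.004 0 0.5; 0 0 0 0 0.5",
)

```text
time: 21.2
ee_pos: [0.4455, -0.2675, 0.09]
eef_rot: [-0.516, -0.483, 0.516, -0.483]
ft_force: [0.0, -1.0, -0.2]
width: 0.0434
```

```bash
python3 - <<'E'
from h import *
s=r.read_state();p=s["ee_pos"];print(p,s["ft_force"],s["width"],s["time"])
c=cams.camera("side")
cv2.imwrite("pics/s18.png",crop(c,300,130,110,100,7))
E
```

```text
[ 0.44552064 -0.26746626  0.09003353] [ 0.0458156  -1.02313617 -0.18472265] 0.04342247065687506 21.2
```

View pics/s18.png

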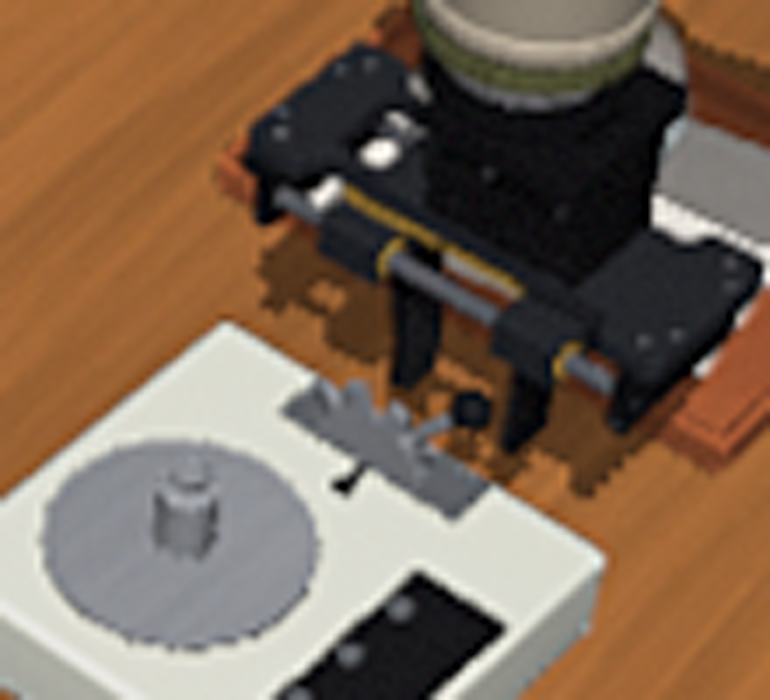

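drive_tool(
  moves="0 0 0 0 0.73; 0 0 0 0 0.73; 0 0 0 0 0.73; 0.008 -0.001 0.004 0 0.73; 0.009 -0.001 0.004 0 0.73; 0.008 -0.001 0.002 0 0.73; 0.0085 0 0 0 0.73; 0 0 0 0 1; 0 0 0 0 1; 0 0 0 0 1",
)

```text
time: 22.5
ee_pos: [0.4793, -0.2703, 0.1001]
eef_rot: [0.517, 0.483, -0.516, 0.483]
ft_force: [1.3, -0.4, -1.7]
width: 0.0172
```

```bash
python3 - <<'E'
from h import *
s=r.read_state();p=s["ee_pos"];print(p,s["ft_force"],s["width"],s["time"])
c=cams.camera("side")
cv2.imwrite("pics/s19.png",crop(c,300,130,110,100,7))
E
```

```text
[ 0.4792587  -0.27031539  0.10013205] [ 1.27897679 -0.43087297 -1.68457446] 0.017173408702683243 22.5
```

View pics/s19.png

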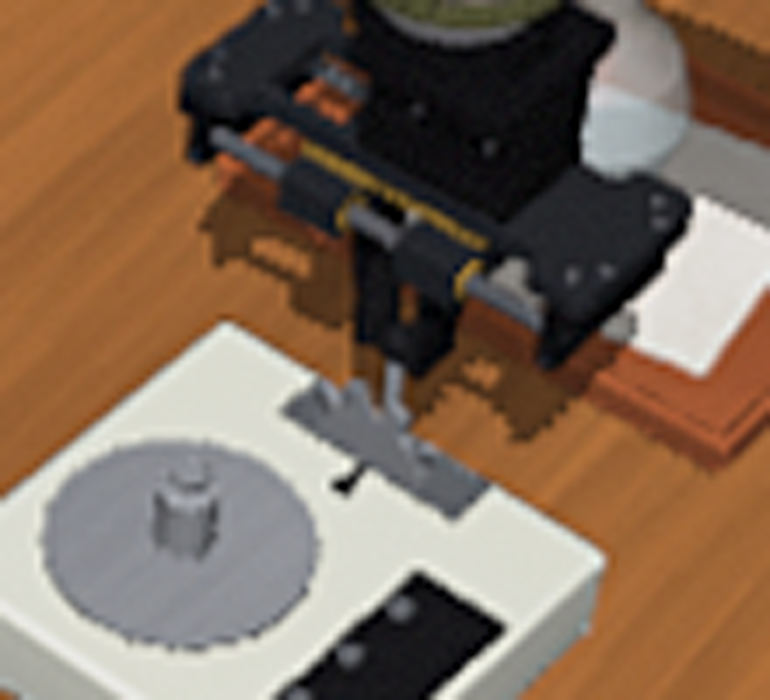

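drive_tool(
  moves="0 0 0 0 0.5; 0 0 0 0 0.5; 0 0 0.02 0 0.5; 0 0 0.04 0 0.5; 0 0 0.05 0 0.5; -0.02 0.05 0 0 0.5; -0.02 0.06 0 0 0.5; -0.02 0.06 0 0 0.5; 0 0.06 0 0 0.5; 0 0.06 0 0 0.5; 0 0 0 0 0.5",
)

```text
time: 23.92
ee_pos: [0.4195, 0.0222, 0.2109]
eef_rot: [0.515, 0.484, -0.515, 0.485]
ft_force: [-0.3, -2.2, 0.3]
width: 0.0434
```

```bash
python3 - <<'E'
from h import *
s=r.read_state();p=s["ee_pos"];print(p,s["ft_force"],s["width"],s["time"])
c=cams.camera("side");t=cams.camera("top")
x0,y0,k=300,140,7
im=crop(c,x0,y0,110,85,k)
pv=np.array([.4795,-.2667,.058]);ex=np.array([np.cos(np.radians(-4.5)),np.sin(np.radians(-4.5)),0])
for th,col in((0,(0,0,255)),(-.15,(0,255,0)),(.15,(255,0,0))):
    q=[proj(c,pv+L*(np.sin(th)*ex+np.cos(th)*np.array([0,0,1]))) for L in(0,.06)]
    q=[(int((u-x0+.5)*k),int((v-y0+.5)*k)) for u,v in q];print(th,q);cv2.circle(im,q[1],3,col,-1);cv2.circle(im,q[0],3,col,-1)
cv2.imwrite("pics/s20.png",im);cv2.imwrite("pics/t20.png",crop(t,280,175,100,90,6));cv2.imwrite("pics/sf20.png",crop(c,0,0,560,420,1))
for th in(0,-.1,.1):
    u,v=proj(t,pv+.06*(np.sin(th)*ex+np.cos(th)*np.array([0,0,1])));print((u-280+.5)*6,(v-175+.5)*6)
E
```

```text
[0.41949044 0.02220808 0.21085418] [-0.25139088 -2.16884073  0.31599704] 0.043365768312320335 23.925
0 [(379, 374), (394, 269)]
-0.15 [(379, 374), (412, 281)]
0.15 [(379, 374), (376, 259)]
436.9342898557618 318.1332178533407
436.12293581610743 329.002982314194
437.5746111165714 307.2579537279271
```

View pics/s20.png

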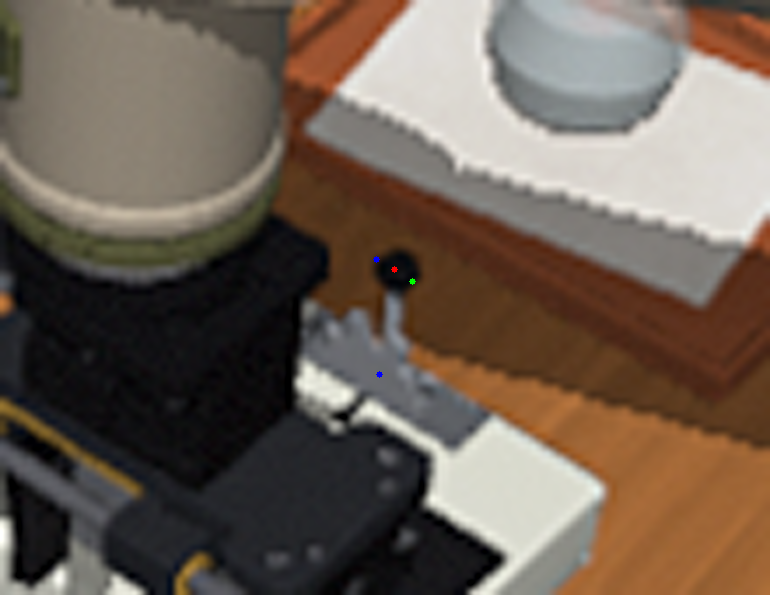

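View pics/t20.png

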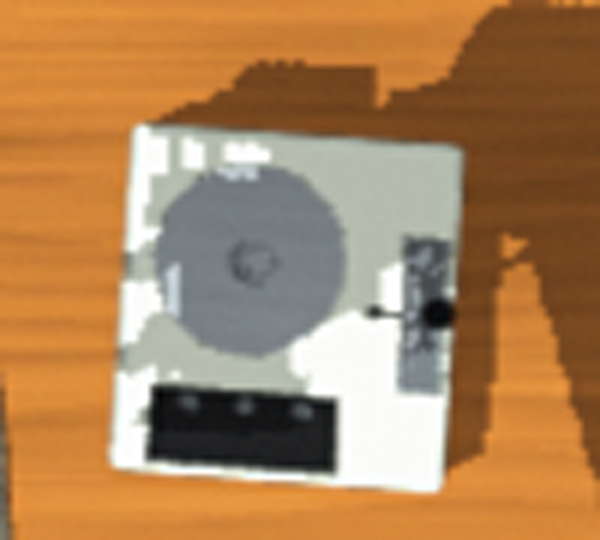

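View pics/sf20.png

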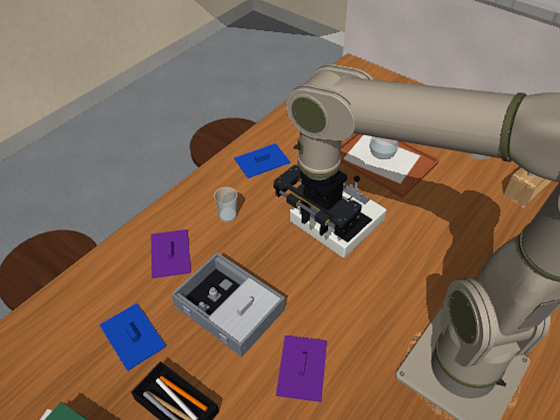

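```bash
python3 - <<'E'
from h import *
c=cams.camera("side");t=cams.camera("top")
def blobs(cc,b,th):
    x,y,w,h=b;g=cc["color"].max(2)[y:y+h,x:x+w].astype(float)
    n,l,st,ce=cv2.connectedComponentsWithStats((g<th).astype(np.uint8))
    return [(st[i,4],(ce[i]+[x,y]).round(2)) for i in range(1,n) if st[i,4]>1]
K=blobs(t,(348,220,11,15),75);B=blobs(t,(338,222,9,11),110);S=blobs(c,(350,168,14,20),70);print(K,B,S)
k=max(K,key=lambda a:a[0])[1];s=max(S,key=lambda a:a[0])[1]
kw=onz(t,*k,.118);print("knob",kw,onz(c,*s,.118),tri(t,k,c,s))
for z in (.056,):
    for a,b in B: print("tab",onz(t,*b,z))
# tab end at two manual points
for q in((373,312),(403,315)): print(onz(t,(q[0]+.5)/6-.5+280,(q[1]+.5)/6-.5+175,.057))
# housing corners manual (t20 crop)
H=np.array([onz(t,(a+.5)/6-.5+280,(b+.5)/6-.5+175,.056) for a,b in((133,126),(463,147),(441,492),(111,468))])
ctr=H.mean(0);ex=H[0]+H[1]-H[2]-H[3];ex/=np.linalg.norm(ex);print(ctr,np.degrees(np.arctan2(ex[1],ex[0])))
print("knob along balance x:",(kw-ctr)@ex*1000)
E
```

```text
[(np.int32(27), array([352.33, 226.89]))] [(np.int32(3), array([342.33, 226.67]))] [(np.int32(39), array([356.23, 178.15])), (np.int32(3), array([354., 184.]))]
knob [ 0.48158362 -0.26674996  0.118     ] [ 0.47844101 -0.26679193  0.118     ] (array([ 0.48044549, -0.26778921,  0.11601811]), np.float64(0.002666619694679734))
tab [ 0.48202584 -0.24213317  0.056     ]
[ 0.48234    -0.24001195  0.057     ]
[ 0.48054146 -0.25714608  0.057     ]
[ 0.48498256 -0.19089596  0.056     ] -4.214591203682934
knob along balance x: 2.184924198720747
```

```bash
python3 - <<'E'
from h import *
from bench import ticket
c=cams.camera("side");cv2.imwrite("pics/s21.png",crop(c,165,235,130,120,5))
print(ticket.close_job())
E
```

```text
the job is handed in; nothing more can be done
None
```

View pics/s21.png

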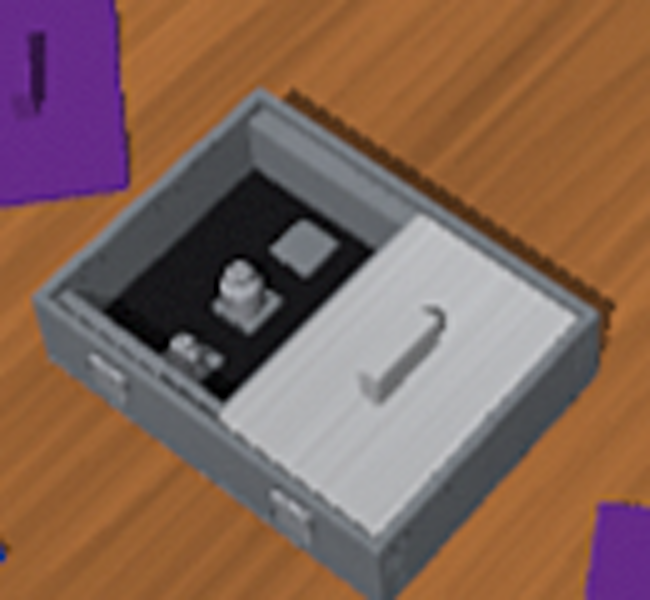

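I carried out the whole task and handed the job in at about 24 s; no verdict was reported. I slid the cover to its parking stop and set the largest weight down on the balance pan. I then moved the lock lever to upright and drew the arm clear.

**Last checks**
- **Cover:** it is parked and lies flat on its runners; I felt it meet the stop with about 7 N.
- **Weights:** the largest stands upright at the pan centre in the side and top views. The other two are upright in their wells.
- **Lever:** the top view puts the knob about 2 mm towards +x of upright (roughly 0.04 rad), and its position agrees with the black tab.
- **Flask, beaker and pen box:** I went nowhere near them, and they look unmoved in the last pictures. I did not measure their positions again.

**What disagreed or went wrong**
- **Height offset:** the fingertips were about 22 mm higher than the stated tool geometry gives. My first attempt to slide the cover passed over its bar without touching it, so I found the true height by touching the cover plate.
- **Hard touch:** one of those probing steps pressed the fingertips onto the parked cover with about 52 N. I took it to be the fingertips, not the gripper body (limit 40 N), and it was below the 120 N wrist limit.
- **Cameras:** the two views differed by 3 to 8 mm on some points. I mostly relied on the top view, which matched where the cover met its stop.

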